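# Unstack the imaging samples and set each one where it waits for the microscope

### The job

Take the stack of lidded sample vessels apart from the top down, one at a time: set the small dish on the round stage ring, centred over its opening, the chambered slide in the free bay of the slide tray, the medium dish in the dark box and the large dish wholly on the warming plate's aluminium plate. Keep each vessel level, set it down flat without dropping it, and let go of it; leave the oil bottle and the marker alone.

Things in the scene. Friction and masses are not known exactly. Their poses are not given: they have to be found in the camera images.
- small_dish_c (a point): Small round culture dish, top of the stack: 39 mm across, 13 mm high, lidded (the lid stays on), moulded clear plastic. The point is its centre, half-way up; its z axis points up out of the lid.
- chamber_slide_c (a point): Chambered microscope slide, second in the stack, under the small dish and sticking out at both ends: glass slide 76 x 26 x 2 mm with a lidded well block 58 x 26 mm on it, 15 mm high in all; the block is shifted 6 mm towards +x from the slide's middle, and at the -x end the slide has a bare white 14 mm end. The point is the middle of the slide, half-way up the 15 mm; x runs along its length, y across its 26 mm width, z up.
- medium_dish_c (a point): Medium round culture dish, third in the stack, under the slide: 50 mm across, 14 mm high, lidded (the lid stays on), moulded clear plastic. The point is its centre, half-way up; its z axis points up out of the lid.
- large_dish_c (a point): Large round culture dish, bottom of the stack, standing on the bench: 60 mm across, 16 mm high, lidded (the lid stays on), moulded clear plastic. The point is its centre, half-way up; its z axis points up out of the lid. All three dishes are as wide as stated from 4 mm above their underside up to the top; below that they are about 3 mm smaller in radius. The four vessels stand loosely one on another, each within about 8 mm of the centre of the one below.
- stage_ring: Stage ring of the microscope, lying on the bench, fixed: flat round aluminium disc, 108 mm across, 6 mm thick, with a round opening of 20 mm through its middle. Origin: centre of the underside, on the bench; z up.
- free_bay (a point): Free bay of the two-place aluminium slide tray (102 x 100 mm, fixed; the other bay already holds a plain thin glass slide). The bay is 94 x 44 mm inside, long along x; its walls stand 4 mm above its floor and have gaps for the fingers, 48 mm wide, in the middle of both long sides. The point is the centre of the bay's floor, 2 mm above the bench; z up.
- dark_box: Dark box: open, opaque dark-grey plastic box, fixed, outside 104 mm (x) by 136 mm (y), 24 mm high, walls and floor 4 mm. Origin: centre of its underside, on the bench; z up.
- plate_top (a point): Warming plate: light-grey instrument 130 x 110 mm, fixed, with a black control strip (small display and low knob, all below the plate) along its upper edge towards -x; on it a flat bare aluminium plate, 96 mm (x) by 104 mm (y), 40 mm above the bench. The point is the centre of the aluminium plate's upper face; z up.
- oil_bottle: Bystander: small amber bottle of immersion oil with black cap, 28 mm across, 62 mm high, loose. Origin: centre of its underside.
- marker: Bystander: white and blue marker pen lying on the bench, 128 mm long (its x), 13 mm thick, loose. Origin: its middle, on the bench.
Things that resemble listed ones, but are neither listed nor needed, are in the scene too. Leave any red look-alike of the part that bears small_dish_c alone. What is shaped like the part that bears large_dish_c but turquoise is not meant.

How it is judged:
On the way, in this order (a step that is already met when the one before it is completed fails the run):
1. the small dish sits released on the stage ring, over its opening (horizontal distance between small_dish_c and stage_ring below 0.01 m and z of small_dish_c in the frame of stage_ring between 0.0095 and 0.0155 m and angle between small_dish_c's own z axis and vertical below 0.08 rad and contact force between the fingers and small_dish below 0.05 N and linear speed of small_dish below 0.02 m/s), for 0.2 s.
2. the chambered slide lies released in the free bay of the slide tray (horizontal distance between chamber_slide_c and free_bay below 0.02 m and z of chamber_slide_c in the frame of free_bay between 0.0045 and 0.0105 m and angle between chamber_slide_c's own z axis and vertical below 0.08 rad and angle between the x axis of chamber_slide_c and the x axis of free_bay, either way round below 0.35 rad and contact force between the fingers and chamber_slide below 0.05 N and linear speed of chamber_slide below 0.02 m/s), for 0.2 s.
3. the medium dish sits released in the dark box (horizontal distance between medium_dish_c and dark_box below 0.05 m and z of medium_dish_c in the frame of dark_box between 0.008 and 0.014 m and angle between medium_dish_c's own z axis and vertical below 0.08 rad and contact force between the fingers and medium_dish below 0.05 N and linear speed of medium_dish below 0.02 m/s), for 0.2 s.
4. the large dish sits released on the warming plate (horizontal distance between large_dish_c and plate_top below 0.022 m and z of large_dish_c in the frame of plate_top between 0.005 and 0.011 m and angle between large_dish_c's own z axis and vertical below 0.08 rad and contact force between the fingers and large_dish below 0.05 N and linear speed of large_dish below 0.02 m/s), for 0.2 s.
At the end, for the whole second after the job is handed in: All four vessels let go, at rest, flat (0.08 rad): small dish within 10 mm of the ring's centre, slide on the free bay's floor (within 20 mm, lengthwise within 0.35 rad), medium dish on the dark box's floor, large dish on the aluminium plate within 22 mm of its centre (all of step 1 and all of step 2 and all of step 3 and all of step 4); the robot touches nothing.
It fails at once if a vessel was tipped (over 0.5 rad from level) (angle between any of small_dish_c, chamber_slide_c, medium_dish_c, large_dish_c's own z axis and vertical above 0.5 rad).
It fails at once if a vessel was dropped, thrown, or carried without being held itself (over 0.5 m/s while no finger touches it) ((linear speed of small_dish above 0.5 m/s and contact force between the fingers and small_dish below 0.05 N) or (linear speed of chamber_slide above 0.5 m/s and contact force between the fingers and chamber_slide below 0.05 N) or (linear speed of medium_dish above 0.5 m/s and contact force between the fingers and medium_dish below 0.05 N) or (linear speed of large_dish above 0.5 m/s and contact force between the fingers and large_dish below 0.05 N)).
It fails at once if the oil bottle or the marker was disturbed (moved over 20 mm) (distance of any of oil_bottle, marker from where it was at the start of the episode above 0.02 m).
It also fails if it takes over 104 s, if anything falls off the work surface, if the arm or the gripper's body presses on something with over 40 N, if the wrist force passes 120 N, or if a joint passes its speed limit or range.

### The arm

A 7-joint arm with a two-finger parallel gripper is mounted at the origin on the work surface. World frame = base frame: x ahead of the robot, y to its left, z up, the work surface at z = 0. Lengths are in m, angles in rad, forces in N, time in s.
With the tool pointing down it reaches from about 0.425 to 0.925 m from the base axis. Payload 6.8 kg.
Tool frame: the origin (TCP) lies on the front face of the gripper's body, between the roots of the fingers; the fingertips stand 73 mm ahead of it and the grasp point (between the pads) lies 54 mm ahead of it (env.nose_length is the distance from the TCP to the fingertips, in m); z points along the fingers, y is the direction in which the jaws open and shut (so a half turn about z gives the same grasp; the last joint's range is limited). The gripper opens to 85 mm and grips with 20 to 120 N. Pads are 22 mm wide; open, the fingers measure 114 mm over their backs; the gripper's body (76 mm by 85 mm) begins 54 mm behind the grasp point. The pads swing forward as they close: fully open they stand 13 mm farther back than shut.
Start: joints at [1.192, 0.477, 0.022, 1.555, -0.011, 1.109, -0.083], TCP at [0.181, -0.65, 0.304] pointing down, gripper open.
Joint ranges: [-2.96, 2.96], [-0.34, 2.1], [-1.41, 1.46], [0.24, 2.44], [-1.37, 4.51], [0.17, 1.92], [-2.96, 2.96]. Speed limits (rad/s): [2.39, 2.39, 3.14, 3.14, 3.14, 3.14, 3.14].

### API

Orientations are given as a unit quaternion [w, x, y, z].
In Python, from cell import env, kin, camera, calibration, job gives the robot as it stands. The module is installed in compiled form; this text tells all that it offers. Calls block until the motion is done:
- env.reach(position, orientation): joint-space move of the TCP to a pose.
- env.movel(position, velocity=0.15, rot=None, stop_force=None): straight line of the TCP; rot=None keeps the orientation; velocity is the mean speed in m/s. With stop_force (N) it stops when the force on the tool has changed by that much, and returns True; else False.
- env.goto_joints(angles): joint-space move.
- env.grip(opening, f_grip=None): finger opening in m; f_grip is the grip in N (None keeps the last); returns when the fingers have stopped.
- env.dwell(seconds).
- kin.inverse_kinematics(position, orientation): joint angles nearest the present ones, or None.
- env.get_state(): the state.
- camera(name): name is "scene" or "top" or "wrist"; returns (picture, depth): 400x640x3 uint8, blue, green, red; 400x640 float32, m along the optical axis (not along the pixel's ray), 0 where there is no reading.
- calibration(name): a dict with "fx", "fy", "cx", "cy" (pixels), "rvec" (rotation vector, rad) and "tvec" (3), from world to camera coordinates, as OpenCV has them. Camera axes: x right, y down, z forward; pixel columns grow to the right and rows downward; lengths in m; the calibration is good to about 2 mm. A picture is of the moment at which its call begins: read the wrist's pose just before it. calibration takes no time and is no camera call; for the wrist camera it gives the pose at the moment of the call.
A pose or a line that the arm cannot do raises env.PlanningError and nothing moves.
- job.job_done(): hands the job in, once; it reports no verdict.
The state is a dict: "time": time; "qpos": joint angles; "joint_velocities": joint speeds; "joint_torque": joint torques, N m; "tcp_pos": TCP position; "orientation": TCP orientation; "force": force on the tool from outside, world axes, zero at the start; "torque": the same for the moment, N m; "opening": finger opening in m.
Only numpy, scipy, OpenCV 4.12 (cv2) and the standard library are available. Lean on these libraries where they do the work, as an engineer would, in place of code of your own. Each camera call takes 0.05 s, during which the arm holds its last target. There are 200 camera calls.

## Working session

There is one attempt and no reset: what is moved stays moved. The work goes in short steps, each a Python script; the robot and the scene stay as the last script left them, time stands still between calls to the robot, and variables do not carry over. Pictures are saved under pics/ and viewed, about 12 in all and at most 16, crops included, and the job is handed in when it is done.

```bash
mkdir -p pics; python3 - <<'E'
from cell import env,kin,camera,calibration,job
import cv2,numpy as np
s=env.get_state();print(s['time'],s['tcp_pos'],s['orientation'],s['opening'])
for n in("top","scene"):
    p,d=camera(n);cv2.imwrite(f"pics/{n}0.png",p);np.save(f"{n}0.npy",d)
    c=calibration(n);print(n,c)
E
```

```text
0.0 [ 0.18042236 -0.64996403  0.30294341] [-8.85828844e-04  9.90845265e-01  1.34999403e-01 -1.91136846e-04] 0.08535568482293562
top {'fx': 473.3588311771003, 'fy': 473.3588311771003, 'cx': 321.2155079234741, 'cy': 197.29407817098297, 'rvec': array([ 2.18103417, -2.18529609,  0.09354052]), 'tvec': array([0.00238194, 0.55702119, 1.14001063])}
scene {'fx': 381.3946922723955, 'fy': 381.3946922723955, 'cx': 321.6233046237163, 'cy': 195.27771750859296, 'rvec': array([ 2.15129091,  0.76171272, -0.34553003]), 'tvec': array([-0.45854703, -0.14519979,  1.3795796 ])}
```

View pics/top0.png

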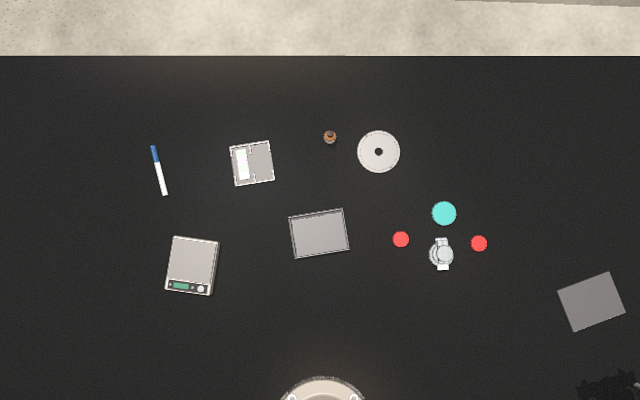

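View pics/scene0.png

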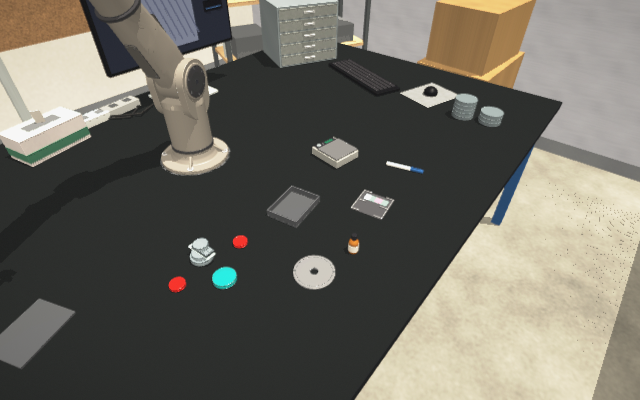

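Top view: stack at (441,254), ring (378,152), tray (252,163) with its right bay apparently free, box (319,233), plate (193,262). Red dishes flank the stack at (401,239) and (479,243), and the turquoise dish is at (444,213). The bottle is at (330,137) and the marker at (159,170).

```bash
cat > h.py <<'E'
import numpy as np,cv2
from cell import env,kin,camera,calibration,job
def ray(c,u,v):
    R=cv2.Rodrigues(c['rvec'])[0];o=-R.T@c['tvec']
    d=R.T@np.array([(u-c['cx'])/c['fx'],(v-c['cy'])/c['fy'],1]);return o,d
def plane(c,u,v,z):
    o,d=ray(c,u,v);return o+d*(z-o[2])/d[2]
def deproj(c,u,v,dep):
    o,d=ray(c,u,v);return o+d*dep
def proj(c,P):
    return cv2.projectPoints(np.float64(P).reshape(-1,1,3),c['rvec'],c['tvec'],
      np.array([[c['fx'],0,c['cx']],[0,c['fy'],c['cy']],[0,0,1.]]),None)[0].reshape(-1,2)
def quat(a):  # tool down, jaw (y) axis along world angle a
    # z=(0,0,-1), y=(cos a,sin a,0), x=y x z
    y=np.array([np.cos(a),np.sin(a),0]);z=np.array([0,0,-1.]);x=np.cross(y,z)
    from scipy.spatial.transform import Rotation as R
    q=R.from_matrix(np.c_[x,y,z]).as_quat();return np.r_[q[3],q[:3]]
E
python3 - <<'E'
from h import *
p=cv2.imread('pics/top0.png');d=np.load('top0.npy');c=calibration('top')
for n,u,v,z in[('stack',441,254,.05),('ring',378,152,.006),('tray',252,163,.004),('box',319,233,.004),('plate',193,262,.04),('bottle',330,137,.06),('mk',159,170,.01),('red1',401,239,.013),('red2',479,243,.013),('turq',444,213,.016)]:
    print(n,plane(c,u,v,z).round(3),deproj(c,u,v,d[v,u]).round(4))
g=cv2.cvtColor(p,cv2.COLOR_BGR2GRAY)
m=cv2.threshold(g,95,255,cv2.THRESH_BINARY)[1];m[:70]=0
for k in cv2.findContours(m,cv2.RETR_EXTERNAL,2)[0]:
    if cv2.contourArea(k)>60:
        (x,y),(w,h),a=cv2.minAreaRect(k);print(round(x,1),round(y,1),round(w,1),round(h,1),round(a,1),cv2.contourArea(k))
def cr(x,y,s=35): return cv2.resize(p[y-s:y+s,x-s:x+s],(390,290*390//390+0),interpolation=cv2.INTER_CUBIC)
def cr(x,y,s=35): return cv2.resize(p[y-s:y+s,x-s:x+s],(300,300),interpolation=cv2.INTER_CUBIC)
cv2.imwrite('pics/m1.png',np.vstack([np.hstack([cr(441,254),cr(252,163)]),np.hstack([cr(319,233),cr(193,262)])]))
E
```

```text
stack [ 0.419 -0.283  0.05 ] [ 0.4194 -0.2806  0.0594]
ring [ 0.672 -0.142  0.006] [ 0.6734 -0.1425 -0.0008]
tray [0.645 0.175 0.004] [0.6453 0.1748 0.0022]
box [0.47  0.007 0.004] [0.4697 0.0069 0.0026]
plate [0.401 0.308 0.04 ] [0.401  0.3087 0.0373]
bottle [ 0.699 -0.02   0.06 ] [ 0.7013 -0.0202  0.0496]
mk [0.627 0.405 0.01 ] [0.6268 0.4046 0.0103]
red1 [ 0.455 -0.195  0.013] [ 0.4545 -0.1952  0.011 ]
red2 [ 0.444 -0.387  0.013] [ 0.4443 -0.3868  0.0128]
turq [ 0.518 -0.301  0.016] [ 0.5183 -0.3023  0.0128]
322.0 387.5 23.0 84.0 90.0 1300.5
591.1 301.3 44.9 56.4 69.1 2403.0
441.0 253.5 33.0 24.0 90.0 555.5
478.5 243.5 15.0 15.0 90.0 178.0
191.3 265.1 47.0 55.7 9.5 2458.0
400.5 239.0 14.0 15.0 90.0 179.0
318.2 232.6 42.9 56.1 80.5 2304.5
443.4 212.7 24.6 24.1 26.6 447.5
158.4 169.9 51.9 6.1 75.5 224.5
251.6 162.7 41.2 41.1 81.0 1601.5
330.0 137.0 12.0 12.0 90.0 107.5
378.0 151.0 42.0 42.0 90.0 1404.0
```

View pics/m1.png

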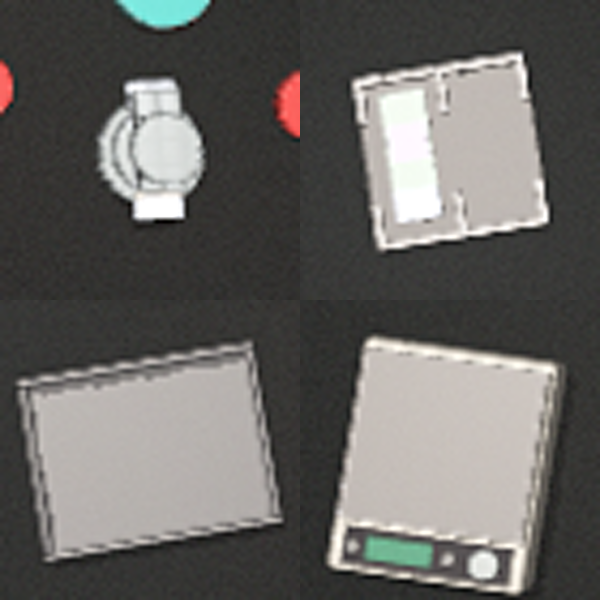

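The stack, with the slide's white end toward -x, is at about (0.42,-0.28). The free bay is on the tray's -y side. Next, a wrist look over the stack, after checking IK for all the targets.

```bash
python3 - <<'E'
from h import *
for n,x,y in[('stack',.419,-.283),('ring',.672,-.142),('bay',.65,.15),('box',.47,.007),('plate',.41,.308)]:
  for a in(-90,90):
    print(n,a,[None if (q:=kin.inverse_kinematics([x,y,z],quat(np.radians(a)))) is None else np.round(q,2) for z in(.085,.25)])
env.reach([.419,-.283,.25],quat(-np.pi/2))
c=calibration('wrist');p,d=camera('wrist');cv2.imwrite('pics/w1.png',p);np.save('w1.npy',d)
np.save('w1c.npy',c,allow_pickle=True)
print(c,env.get_state()['time'],proj(c,[[.419,-.283,.058],[.419,-.283,0]]))
E
```

```text
stack -90 [array([ 0.53,  0.53, -0.08,  2.1 ,  0.08,  0.51, -1.18]), array([ 0.57,  0.27, -0.12,  2.  ,  0.04,  0.87, -1.14])]
stack 90 [array([ 0.93,  0.6 , -0.57,  2.08,  0.55,  0.62,  1.55]), array([ 1.04,  0.34, -0.69,  1.97,  0.27,  0.92,  1.79])]
ring -90 [array([ 0.22,  0.74, -0.14,  1.65,  0.14,  0.76, -1.56]), array([ 0.26,  0.55, -0.21,  1.56,  0.13,  1.04, -1.55])]
ring 90 [array([ 0.56,  0.84, -0.67,  1.63,  0.63,  0.9 ,  1.22]), array([ 0.58,  0.64, -0.7 ,  1.54,  0.44,  1.12,  1.36])]
bay -90 [array([-0.08,  0.74, -0.35,  1.69,  0.34,  0.77, -2.16]), array([ 0.1 ,  0.59, -0.6 ,  1.59,  0.36,  1.08, -2.17])]
bay 90 [array([ 0.12,  0.81, -0.64,  1.68,  0.61,  0.86,  0.79]), array([ 0.28,  0.68, -0.91,  1.58,  0.57,  1.16,  0.82])]
box -90 [array([ 0.13,  0.52, -0.33,  2.17,  0.34,  0.5 , -2.03]), array([ 0.35,  0.26, -0.57,  2.06,  0.18,  0.88, -1.89])]
box 90 [array([ 0.31,  0.56, -0.55,  2.16,  0.54,  0.56,  0.92]), array([ 0.7 ,  0.37, -1.01,  2.04,  0.38,  0.94,  1.06])]
plate -90 [array([-0.33,  0.6 , -0.55,  2.06,  0.53,  0.62, -2.81]), array([ 0.1 ,  0.5 , -1.1 ,  1.94,  0.52,  1.02, -2.81])]
plate 90 [array([-0.01,  0.78, -0.99,  2.04,  0.91,  0.84,  0.03]), array([ 0.03,  0.45, -0.99,  1.95,  0.45,  0.99,  0.4 ])]
{'fx': 288.1154301452479, 'fy': 288.1154301452479, 'cx': 318.9710167436154, 'cy': 196.10062276742397, 'rvec': array([-2.08005837,  2.08249071,  0.27231209]), 'tvec': array([-0.28488535,  0.38563637,  0.434201  ])} 1.775 [[316.61956995 191.31197418]
 [316.94622817 178.88745192]]
```

View pics/w1.png

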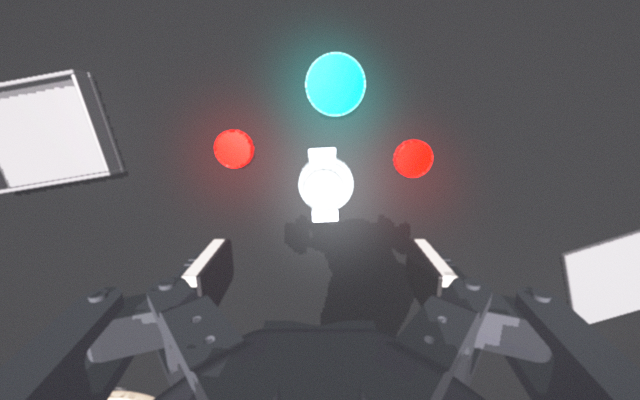

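The wrist view shows the stack at (326,184), washed out, with the slide ends at (322,154) and (325,214). I'll split it by depth into height layers.

```bash
cat >> h.py <<'E'
def cloud(c,d):
    v,u=np.mgrid[:d.shape[0],:d.shape[1]];R=cv2.Rodrigues(c['rvec'])[0]
    P=np.stack([(u-c['cx'])/c['fx']*d,(v-c['cy'])/c['fy']*d,d],-1)
    return (P-c['tvec'])@R
def layers(P,valid,cen,bands,r=.055):
    for lo,hi in bands:
        m=valid&(np.hypot(P[...,0]-cen[0],P[...,1]-cen[1])<r)&(P[...,2]>lo)&(P[...,2]<hi)
        if m.sum()<5: print(lo,hi,'none');continue
        q=P[m];(cx,cy),rad=cv2.minEnclosingCircle(np.float32(q[:,:2]*1000))
        print(lo,hi,m.sum(),'z',np.median(q[:,2]).round(4),'circ',round(cx,1),round(cy,1),'r',round(rad,1),'box',(q.min(0)[:2]*1e3).round(1),(q.max(0)[:2]*1e3).round(1),'rect',np.round(cv2.minAreaRect(np.float32(q[:,:2]*1000))[2],1))
E
python3 - <<'E'
from h import *
B=[(.052,.066),(.039,.050),(.024,.037),(.01,.021)]
for n,c,d in(('w',np.load('w1c.npy',allow_pickle=True).item(),np.load('w1.npy')),('t',calibration('top'),np.load('top0.npy'))):
    print(n);P=cloud(c,d);layers(P,d>0,(.419,-.283),B)
    if n=='w':
        p=cv2.imread('pics/w1.png')
        g=cv2.cvtColor(p,cv2.COLOR_BGR2GRAY)[135:235,270:380];u=cv2.resize(g,None,fx=6,fy=6,interpolation=cv2.INTER_CUBIC)
        u=cv2.normalize(np.clip(u.astype(int)-120,0,135).astype(np.uint8),None,0,255,cv2.NORM_MINMAX)
        z=np.uint8(np.clip(P[...,2][135:235,270:380]*1000*4,0,255));cv2.imwrite('pics/z.png',cv2.resize(z,None,fx=6,fy=6,interpolation=cv2.INTER_NEAREST))
E
```

```text
w
0.052 0.066 1319 z 0.0581 circ 420.0 -289.2 r 19.5 box [ 401.3 -307.8] [ 439.4 -270.2] rect 89.1
0.039 0.05 532 z 0.0452 circ 424.5 -288.5 r 31.0 box [ 395.  -308.4] [ 453.4 -272.9] rect 7.3
0.024 0.037 639 z 0.0315 circ 418.2 -290.1 r 39.8 box [ 379.7 -316.4] [ 456.7 -267.7] rect 2.8
0.01 0.021 335 z 0.016 circ 415.6 -291.8 r 29.8 box [ 389.9 -321.2] [ 442.7 -262.5] rect 89.4
t
0.052 0.066 209 z 0.0559 circ 420.9 -290.2 r 19.7 box [ 402.7 -308.3] [ 438.2 -270.6] rect 89.4
0.039 0.05 103 z 0.0434 circ 424.7 -289.7 r 30.8 box [ 397.2 -306.9] [ 452.2 -271.3] rect 9.8
0.024 0.037 151 z 0.0294 circ 419.2 -292.0 r 38.7 box [ 382.2 -317.6] [ 456.9 -268. ] rect 5.6
0.01 0.021 76 z 0.014 circ 415.9 -292.6 r 30.3 box [ 390.7 -322.1] [ 439.7 -263.1] rect 76.5
```

View pics/z.png

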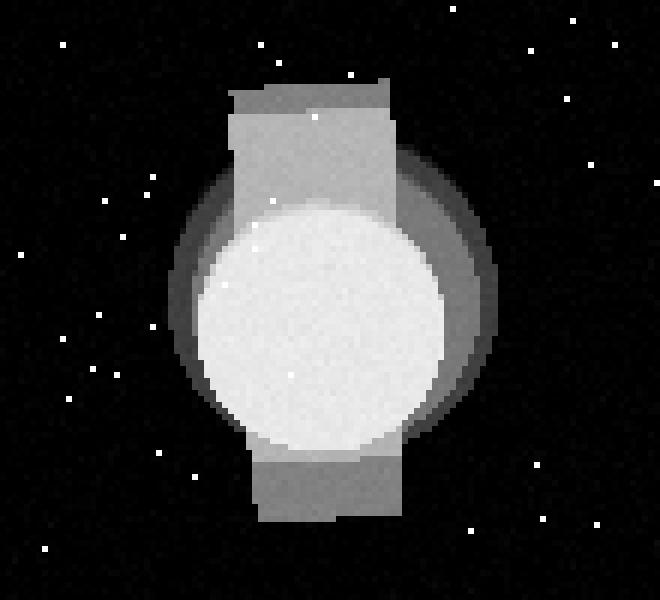

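```bash
python3 - <<'E'
from h import *
p=cv2.imread('pics/top0.png');d=np.load('top0.npy');c=calibration('top');P=cloud(c,d)
g=cv2.cvtColor(p,cv2.COLOR_BGR2GRAY);m=cv2.threshold(g,95,255,cv2.THRESH_BINARY)[1]
def con(x,y):
    for k in cv2.findContours(m,cv2.RETR_EXTERNAL,2)[0]:
        if cv2.contourArea(k)>60 and cv2.pointPolygonTest(k,(x,y),False)>0:return k
k=con(365,150);(x,y),r=cv2.minEnclosingCircle(k);print('ring',plane(c,x,y,.006),r*2.42)
M=cv2.moments(k);print(' mom',plane(c,M['m10']/M['m00'],M['m01']/M['m00'],.006))
w=255-m[140:164,366:391];h=[q for q in cv2.findContours(w,cv2.RETR_LIST,2)[0] if 8<cv2.contourArea(q)<60]
for q in h:
    M=cv2.moments(q);print(' hole',plane(c,366+M['m10']/M['m00'],140+M['m01']/M['m00'],.003))
for n,x,y,z in(('tray',251,160,.006),('box',318,232,.024),('instr',192,262,.037)):
    b=cv2.boxPoints(cv2.minAreaRect(con(x,y)));W=np.array([plane(c,*q,z)[:2] for q in b])
    print(n,W.mean(0).round(4),(W*1e3).round(0).tolist(),[round(float(np.linalg.norm(W[i]-W[i-1])),3) for i in range(4)])
    e=W[1]-W[0];print(' edge ang',np.degrees(np.arctan2(e[1],e[0])))
# plate: depth-based points, plus gray-mask of aluminium
q=P[235:300,160:225].reshape(-1,3);q=q[(q[:,2]>.034)&(q[:,2]<.046)]
print('plate pts',len(q),np.median(q[:,2]),(np.array(cv2.boxPoints(cv2.minAreaRect(np.float32(q[:,:2]*1e3))))).round(0).tolist())
b=P[205:262,285:355].reshape(-1,3);b=b[(b[:,2]>.018)&(b[:,2]<.03)];print('rim',len(b),cv2.minAreaRect(np.float32(b[:,:2]*1e3)))
for a in(-60,-90,-120,60,90,120):
    print(a,[None if (s:=kin.inverse_kinematics([x,y,z],quat(np.radians(a)))) is None else np.round(s,2)[[2,4,6]] for x,y in((.417,-.29),(.55,0),(.41,.305)) for z in(.1,.25)])
E
```

```text
ring [ 0.67408027 -0.1418973   0.006     ] 52.61246574401855
 mom [ 0.6743695  -0.14169485  0.006     ]
 hole [ 0.67509371 -0.14239288  0.003     ]
tray [0.6457 0.1753] [[689.0, 235.0], [705.0, 133.0], [602.0, 116.0], [586.0, 217.0]] [0.104, 0.103, 0.104, 0.102]
 edge ang -80.95460545671745
box [0.4709 0.0089] [[511.0, 85.0], [533.0, -50.0], [430.0, -67.0], [408.0, 68.0]] [0.104, 0.137, 0.104, 0.136]
 edge ang -80.63678657525932
instr [0.3938 0.3126] [[338.0, 378.0], [468.0, 359.0], [450.0, 247.0], [319.0, 267.0]] [0.112, 0.132, 0.113, 0.132]
 edge ang -8.195875439500359
plate pts 1857 0.03774940458447708 [[322.0, 270.0], [446.0, 251.0], [463.0, 357.0], [338.0, 376.0]]
rim 303 ((469.69500732421875, 7.764122009277344), (103.5610122680664, 136.12171936035156), 9.307405471801758)
-60 [array([-0.16,  0.15, -0.7 ]), array([-0.21,  0.07, -0.63]), array([-0.28,  0.26, -1.39]), array([-0.35,  0.15, -1.3 ]), array([-0.66,  0.59, -2.34]), array([-0.85,  0.36, -2.14])]
-90 [array([-0.1 ,  0.09, -1.17]), array([-0.12,  0.04, -1.13]), array([-0.22,  0.2 , -1.86]), array([-0.27,  0.11, -1.79]), array([-0.47,  0.42, -2.71]), array([-0.68,  0.27, -2.58])]
-120 [array([-0.04,  0.03, -1.64]), array([-0.03,  0.01, -1.62]), array([-0.13,  0.12, -2.31]), array([-0.19,  0.08, -2.28]), array([ 0.23, -0.22, -2.65]), array([ 0.23, -0.08, -2.78])]
60 [array([-0.56,  0.5 ,  1.08]), array([-0.57,  0.22,  1.33]), array([-0.61,  0.55,  0.46]), array([-0.69,  0.32,  0.65]), array([-0.91,  0.79, -0.41]), array([-0.87,  0.37, -0.05])]
90 [array([-1.19,  1.02,  1.2 ]), array([-1.18,  0.57,  1.54]), array([-1.19,  1.03,  0.63]), array([-1.18,  0.64,  0.91]), array([-1.19,  1.02, -0.05]), array([-1.18,  0.57,  0.29])]
120 [array([ 1.26, -1.23, -2.57]), array([-1.18,  0.57,  2.07]), array([-1.19,  1.03,  1.15]), array([-1.18,  0.64,  1.43]), array([-1.19,  1.02,  0.48]), array([-1.18,  0.57,  0.82])]
```

Targets agree across the measurements: ring (0.674,-0.142), bay (0.650,0.152) with yaw 9°, box (0.470,0.008), plate about (0.405,0.310). Now the small dish.

```bash
cat >> h.py <<'E'
H=.25
def st(*t): s=env.get_state();print(*t,'t',round(s['time'],2),'tcp',s['tcp_pos'].round(4),'open',round(s['opening']*1e3,1),'F',np.round(s['force'],1))
def pick(x,y,ztcp,a,w,f=30):
    q=quat(a);env.grip(w)
    env.movel([x,y,H],velocity=.25,rot=q)
    env.movel([x,y,ztcp+.03],velocity=.2)
    if env.movel([x,y,ztcp],velocity=.05,stop_force=5): print('TOUCH going down')
    st('at');env.grip(0,f);st('gripped')
    env.movel([x,y,ztcp+.03],velocity=.05);env.movel([x,y,H],velocity=.2);st('lifted')
def place(x,y,ztcp,a,w,via=None):
    q=quat(a)
    if via is not None: env.movel([*via,H],velocity=.25,rot=q)
    env.movel([x,y,H],velocity=.25,rot=q);st('over')
    env.movel([x,y,ztcp+.012],velocity=.15)
    print('contact',env.movel([x,y,ztcp-.003],velocity=.02,stop_force=2));st('down')
    env.dwell(.1);env.grip(w);env.dwell(.3);st('released')
    z=env.get_state()['tcp_pos'][2];env.movel([x,y,z+.03],velocity=.06);env.movel([x,y,H],velocity=.25)
E
python3 - <<'E'
from h import *
pick(.4200,-.2895,.118,np.radians(-87),.056)
c=calibration('wrist');p,d=camera('wrist');print('rest of stack');layers(cloud(c,d),d>0,(.419,-.289),[(.039,.05),(.024,.037),(.010,.021)])
E
```

```text
at t 3.84 tcp [ 0.42   -0.2895  0.1179] open 56.0 F [-0.2 -0.   0.4]
gripped t 4.15 tcp [ 0.4202 -0.2896  0.1185] open 36.6 F [-1.4  0.3  4.5]
lifted t 5.56 tcp [ 0.4195 -0.2892  0.249 ] open 36.5 F [-0.3  0.8 -1.2]
rest of stack
0.039 0.05 1551 z 0.0451 circ 424.4 -288.6 r 31.0 box [ 395.1 -303. ] [ 453.4 -275.1] rect 2.8
0.024 0.037 763 z 0.0303 circ 422.1 -288.4 r 35.8 box [ 387.8 -316.4] [ 456.1 -267.4] rect 3.9
0.01 0.021 351 z 0.0161 circ 415.4 -291.8 r 30.0 box [ 389.9 -321.7] [ 442.8 -262.2] rect 8.5
```

```bash
python3 - <<'E'
from h import *
p,d=camera('wrist');cv2.imwrite('pics/w2.png',p[150:400,120:520])
p,d=camera('scene');cv2.imwrite('pics/s2.png',cv2.resize(p[130:290,120:320],None,fx=4,fy=3.75,interpolation=cv2.INTER_CUBIC))
E
```

```text
(no output)
```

View pics/w2.png

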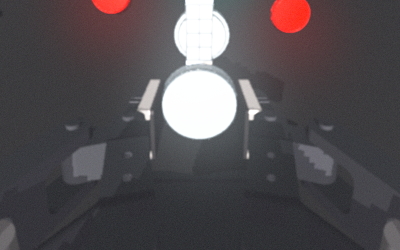

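View pics/s2.png

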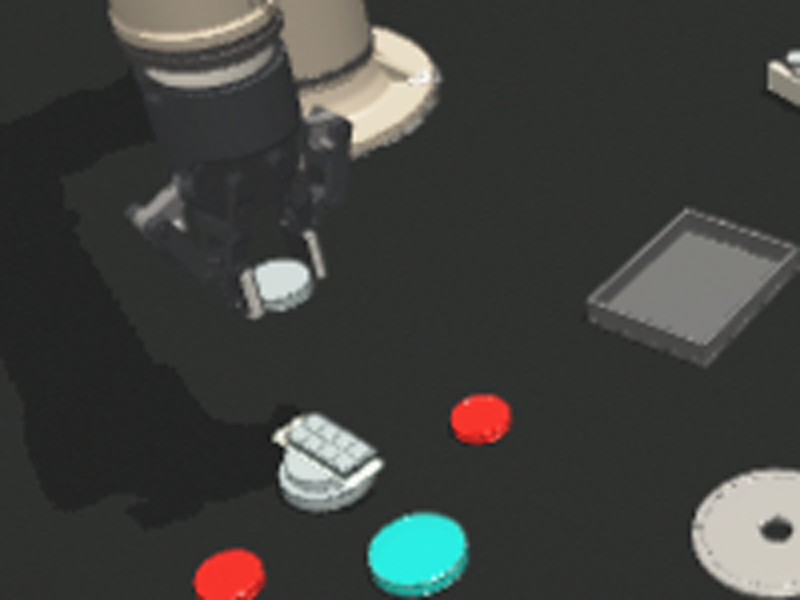

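The dish is held level between the fingers, and the slide and remaining stack are undisturbed. I'll measure the held dish by depth and place it.

```bash
cat >> h.py <<'E'
def held(zoff,r=.04,band=.006):
    s=env.get_state();t=s['tcp_pos'];c=calibration('wrist');p,d=camera('wrist');P=cloud(c,d)
    z=t[2]-zoff
    m=(d>0)&(abs(P[...,2]-z)<band)&(np.hypot(P[...,0]-t[0],P[...,1]-t[1])<r)
    q=P[m];cc=np.linalg.lstsq(np.c_[q[:,:2],np.ones(len(q))],q[:,2],rcond=None)[0]
    (x,y),R=cv2.minEnclosingCircle(np.float32(q[:,:2]*1e3));x0,x1=np.percentile(q[:,:2],[.5,99.5],axis=0)
    print('held n',len(q),'z',np.median(q[:,2])-t[2],'circ-tcp mm',(x-t[0]*1e3).round(1),(y-t[1]*1e3).round(1),'R',round(R,1),'pct ctr',((x0+x1)/2-t[:2])*1e3,'ext',(x1-x0)*1e3,'tilt',cc[:2].round(3))
E
python3 - <<'E'
from h import *
held(.060,r=.0235)
place(.674,-.142,.079,np.radians(-87),.056)
c=calibration('wrist');p,d=camera('wrist');layers(cloud(c,d),d>0,(.674,-.142),[(.015,.025),(.003,.009)],r=.065)
p,d=camera('top');cv2.imwrite('pics/t3.png',p);P=cloud(calibration('top'),d);layers(P,d>0,(.674,-.142),[(.013,.026),(.002,.009)],r=.06)
E
```

```text
held n 4746 z -0.06051320884640013 circ-tcp mm 1.5 0.1 R 22.8 pct ctr [0.46347047 0.32077343] ext [37.34987258 39.40089479] tilt [-0.021  0.001]
over t 7.08 tcp [ 0.6731 -0.1432  0.2498] open 36.4 F [-0.7 -0.4  0.3]
contact True
down t 8.88 tcp [ 0.6739 -0.142   0.0796] open 36.5 F [-1.1  0.5  5.7]
released t 9.6 tcp [ 0.6734 -0.1419  0.0788] open 55.8 F [-0.8  0.4  0.9]
0.015 0.025 1024 z 0.0191 circ 673.6 -142.5 r 19.5 box [ 654.1 -161.1] [ 693.  -123.6] rect 2.6
0.003 0.009 6150 z 0.0061 circ 673.1 -141.8 r 53.9 box [ 619.9 -195.3] [726.6 -88.4] rect 3.4
0.013 0.026 188 z 0.0173 circ 668.2 -154.3 r 31.4 box [ 650.7 -180.3] [ 693.1 -124.9] rect 82.9
0.002 0.009 741 z 0.0046 circ 670.2 -138.1 r 56.2 box [ 617.  -189.6] [708.2 -83.9] rect 85.9
```

Small dish at (673.6,-142.5) against ring (673.1,-141.8), top at 19.1 mm, so it's seated correctly. Slide next.

```bash
python3 - <<'E'
from h import *
env.grip(.046)
pick(.4215,-.2888,.106,np.radians(-87.5),.046)
held(.061,r=.05)
c=calibration('wrist');p,d=camera('wrist');print('rest of stack');layers(cloud(c,d),d>0,(.419,-.289),[(.024,.037),(.010,.021)])
cv2.imwrite('pics/w4.png',p[100:400,120:520])
E
```

```text
at t 14.33 tcp [ 0.4216 -0.2888  0.1059] open 45.7 F [ 0.3  1.1 -0.3]
gripped t 14.65 tcp [ 0.4217 -0.2889  0.1064] open 24.9 F [-0.5  0.6  3.1]
lifted t 16.12 tcp [ 0.4209 -0.2885  0.249 ] open 25.1 F [ 0.   0.2 -0.6]
held n 6112 z -0.06132707040778068 circ-tcp mm 2.5 -0.6 R 31.7 pct ctr [ 2.70878134 -0.22027904] ext [57.835949   47.90778066] tilt [-0.004 -0.001]
rest of stack
0.024 0.037 656 z 0.03 circ 420.2 -292.2 r 24.5 box [ 414.7 -316.2] [ 442.3 -268.3] rect 79.1
0.01 0.021 329 z 0.0161 circ 416.2 -292.2 r 29.6 box [ 404.3 -321.7] [ 445.5 -263.2] rect 73.9
```

View pics/w4.png

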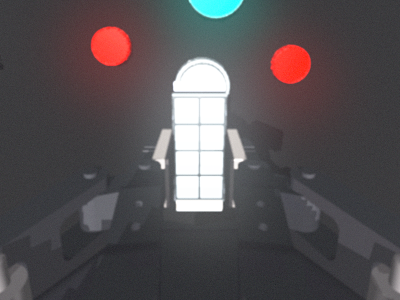

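The slide is gripped straight and level, and its middle is 3.3 mm behind the TCP. Placing it.

```bash
python3 - <<'E'
from h import *
place(.6527,.1521,.078,np.radians(-81),.040,via=(.55,-.05))
c=calibration('wrist');p,d=camera('wrist');layers(cloud(c,d),d>0,(.6495,.1516),[(.014,.022),(.0045,.0095)],r=.06)
cv2.imwrite('pics/w5.png',p[100:400,120:520])
E
```

```text
over t 18.51 tcp [0.6525 0.1499 0.2498] open 24.7 F [ 1.  -0.2 -0.5]
contact True
down t 20.31 tcp [0.6527 0.1521 0.0785] open 24.6 F [-1.7 -0.4  5.9]
released t 21.01 tcp [0.6521 0.1518 0.0777] open 40.1 F [-0.   0.7 -0.9]
0.014 0.022 1295 z 0.0172 circ 654.9 151.7 r 31.1 box [625.3 134.6] [684.9 168.8] rect 9.6
0.0045 0.0095 902 z 0.0058 circ 646.8 156.8 r 58.3 box [593.  119.4] [701.1 210.3] rect 9.2
```

View pics/w5.png

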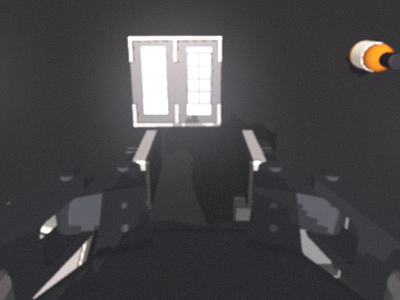

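The slide is in the free bay: block top at 17.2 mm, yaw 9.6°, middle at about (649,151). Now the medium dish, with a fresh look first.

```bash
cat >> h.py <<'E'
def disc(cen,lo,hi,R):
    c=calibration('wrist');p,d=camera('wrist');P=cloud(c,d);m=np.uint8((d>0)&(P[...,2]>lo)&(P[...,2]<hi)&(np.hypot(P[...,0]-cen[0],P[...,1]-cen[1])<R+.012))
    m=cv2.medianBlur(m,3)>0;q=P[m];(x,y),r=cv2.minEnclosingCircle(np.float32(q[:,:2]*1e3))
    print('disc',round(x,1),round(y,1),'r',round(r,1),'z',np.median(q[:,2]).round(4),'n',len(q))
    return x/1e3,y/1e3,abs(r/1e3-R)<.0015
E
python3 - <<'E'
from h import *
env.movel([.55,-.05,H],velocity=.3,rot=quat(np.radians(-85)));env.movel([.417,-.292,H],velocity=.3,rot=quat(np.radians(-87)))
x,y,ok=disc((.417,-.292),.026,.034,.025)
if ok:
    pick(x,y,.0884,np.radians(-87),.068)
    held(.0588,r=.029)
    disc((.417,-.292),.012,.020,.030)
E
```

```text
disc 438.6 -292.3 r 45.5 z 0.0301 n 1786
```

```bash
python3 - <<'E'
s=open('h.py').read()
s=s.replace("q=P[m];(x,y),r=cv2.minEnclosingCircle(np.float32(q[:,:2]*1e3))\n    print('disc'","q=P[m][:,:]*1.;lo_,hi_=q[:,:2].min(0)*1e3,q[:,:2].max(0)*1e3;(x,y)=(lo_+hi_)/2;r=(hi_-lo_).mean()/4+np.sqrt(((q[:,:2]*1e3-[x,y])**2).sum(1).mean()*2)/2\n    print('ext',lo_,hi_,'mean',q[:,:2].mean(0)*1e3);print('disc'")
open('h.py','w').write(s)
E
python3 - <<'E'
from h import *
x,y,ok=disc((.417,-.292),.026,.034,.025)
if ok:
    pick(x,y,.0884,np.radians(-87),.068)
    held(.0588,r=.029)
    disc((.417,-.292),.012,.020,.030)
E
```

```text
ext [ 393.14187086 -316.70435612] [ 483.9796027  -267.20434499] mean [ 418.36120169 -291.93670669]
disc 438.6 -292.0 r 36.6 z 0.0301 n 1786
```

```bash
sed -i 's/m=cv2.medianBlur(m,3)>0;/m=(cv2.medianBlur(m,3)>0)\&(m>0);/' h.py
python3 - <<'E'
from h import *
x,y,ok=disc((.417,-.292),.026,.034,.025)
if ok:
    pick(x,y,.0884,np.radians(-87),.068)
    held(.0588,r=.029)
    disc((.417,-.292),.012,.020,.030)
E
```

```text
ext [ 393.2479125  -316.30052278] [ 442.331183   -267.21415752] mean [ 418.20597984 -291.93577079]
disc 417.8 -291.8 r 24.7 z 0.0301 n 1780
at t 26.74 tcp [ 0.4178 -0.2918  0.0883] open 67.9 F [-0.1  0.5  0.9]
gripped t 27.05 tcp [ 0.418  -0.2919  0.0889] open 47.3 F [-0.8  1.5  5.8]
lifted t 28.61 tcp [ 0.4171 -0.2914  0.2489] open 48.0 F [-0.   0.3 -1.7]
held n 7800 z -0.05896961846767165 circ-tcp mm 2.6 0.1 R 28.0 pct ctr [0.32800785 0.1826755 ] ext [48.10447518 50.20378828] tilt [-0.014 -0.001]
ext [ 391.21824288 -321.47308326] [ 445.27460597 -262.87769787] mean [ 417.84226158 -291.80513113]
disc 418.2 -292.2 r 28.6 z 0.0161 n 2234
```

```bash
python3 - <<'E'
from h import *
place(.470,.008,.0764,np.radians(-81),.066)
disc((.470,.008),.014,.0225,.025)
env.movel([.417,-.292,H],velocity=.3,rot=quat(np.radians(-70)))
x,y,ok=disc((.417,-.292),.012,.020,.030)
if ok:
    pick(x,y,.072,np.radians(-70),.080,f=35)
    held(.056,r=.034)
E
```

```text
over t 30.07 tcp [0.4697 0.0067 0.2498] open 47.6 F [ 0.3 -0.  -0.8]
contact True
down t 31.88 tcp [0.47   0.008  0.0769] open 47.7 F [-1.   0.1  6. ]
released t 32.6 tcp [0.4696 0.0079 0.0766] open 65.7 F [0.4 0.5 0.6]
ext [444.9281597  -17.23908299] [494.20972901  31.83814325] mean [469.93000014   7.41952307]
disc 469.6 7.3 r 24.7 z 0.0181 n 1664
ext [ 385.97511572 -321.55729564] [ 445.20600719 -262.50221213] mean [ 416.0746599  -291.74663509]
disc 415.6 -292.0 r 29.7 z 0.0161 n 2350
at t 37.42 tcp [ 0.4156 -0.292   0.0719] open 79.9 F [ 0.2  0.2 -0. ]
gripped t 37.77 tcp [ 0.4158 -0.2921  0.0726] open 57.5 F [-2.2  1.   6.4]
lifted t 39.42 tcp [ 0.415  -0.2917  0.2489] open 58.1 F [-0.4 -0.1 -1.1]
held n 11460 z -0.05662215619306979 circ-tcp mm 2.7 1.0 R 33.2 pct ctr [0.7367583  0.87645523] ext [57.65848869 60.88392192] tilt [-0.009 -0.002]
```

```bash
python3 - <<'E'
from h import *
place(.405,.310,.112,np.radians(-70),.078,via=(.55,0))
disc((.405,.310),.052,.060,.030)
c=calibration('wrist');p,d=camera('wrist');P=cloud(c,d);m=(d>0)&(abs(P[...,2]-.040)<.0015)&(np.hypot(P[...,0]-.4,P[...,1]-.31)<.09)
print(cv2.minAreaRect(np.float32(P[m][:,:2]*1e3)),np.median(P[m][:,2]))
cv2.imwrite('pics/w6.png',p[0:300,120:520])
p,d=camera('top');cv2.imwrite('pics/t6.png',cv2.resize(p[110:310,130:530],(800,400)));st()
E
```

```text
over t 42.42 tcp [0.4056 0.3088 0.2499] open 57.8 F [-0.2 -0.6 -1.2]
contact True
down t 43.99 tcp [0.405  0.31   0.1126] open 57.7 F [-0.5 -0.6  6.5]
released t 44.73 tcp [0.4047 0.3096 0.1122] open 78.0 F [ 0.2 -0.6 -0.4]
ext [375.379017  279.6931298] [434.72051762 338.78713058] mean [405.66408038 309.55730526]
disc 405.0 309.2 r 29.7 z 0.0561 n 3049
((392.0401306152344, 315.7483825683594), (103.91216278076172, 118.10107421875), 81.7536392211914) 0.0400871062949225
t 46.12 tcp [0.4044 0.3093 0.2486] open 78.2 F [-0.  -0.1  0.5]
```

View pics/w6.png

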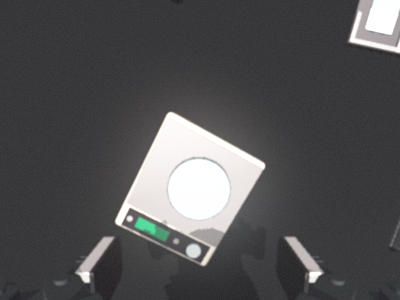

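View pics/t6.png

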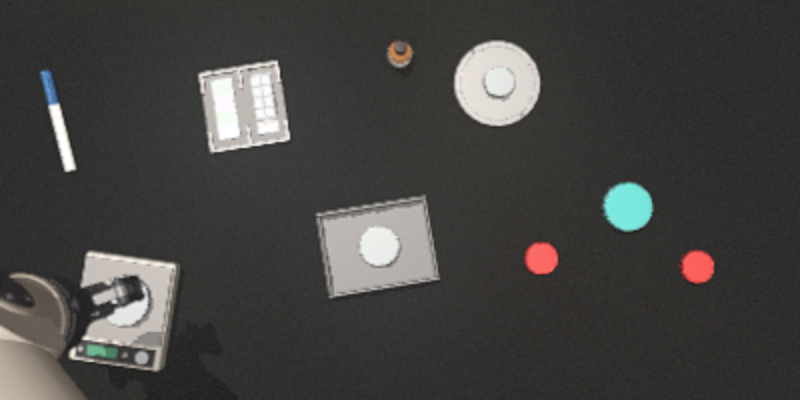

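All four look placed. The plate's centre is the only loose number, so I'll recheck it from depth in the plate's own axes.

```bash
python3 - <<'E'
from h import *
c=calibration('wrist');p,d=camera('wrist');P=cloud(c,d)
a=np.radians(-8.25);ex=np.array([np.cos(a),np.sin(a)]);ey=np.array([-ex[1],ex[0]])
m=(d>0)&(abs(P[...,2]-.040)<.0015)&(np.hypot(P[...,0]-.4,P[...,1]-.31)<.09)
o=np.array([.405,.3092]);q=(P[m][:,:2]-o)*1e3;X,Y=q@ex,q@ey
h,e=np.histogram(X,np.arange(-90,90,4));print([(int(b),int(n)) for b,n in zip(e,h) if n])
h,e=np.histogram(Y,np.arange(-90,90,4));print([(int(b),int(n)) for b,n in zip(e,h) if n])
E
```

```text
[(-74, 18), (-70, 47), (-66, 41), (-62, 38), (-58, 4), (-54, 38), (-50, 360), (-46, 369), (-42, 361), (-38, 351), (-34, 269), (-30, 236), (-26, 201), (-22, 183), (-18, 174), (-14, 165), (-10, 154), (-6, 157), (-2, 159), (2, 163), (6, 167), (10, 193), (14, 206), (18, 229), (22, 283), (26, 357), (30, 430), (34, 437), (38, 442), (42, 363)]
[(-50, 99), (-46, 346), (-42, 348), (-38, 361), (-34, 324), (-30, 281), (-26, 226), (-22, 170), (-18, 149), (-14, 130), (-10, 125), (-6, 120), (-2, 116), (2, 125), (6, 127), (10, 144), (14, 162), (18, 187), (22, 223), (26, 289), (30, 379), (34, 383), (38, 383), (42, 385), (46, 372), (50, 403), (54, 238)]
```

The plate's centre is (-2.5,+4.7) mm from the dish, so the offset is about 5 mm. The dish is wholly on the plate, and the gripper is clear of everything. Handing in.

```bash
python3 -c "
from h import *
st();job.job_done()"
```

```text
t 46.17 tcp [0.4044 0.3094 0.2487] open 77.7 F [ 0.5 -0.4 -0.8]
the job is handed in; nothing more can be done
```

I took the stack apart in order and handed the job in at 46.2 s. All four vessels are released in their places, and the gripper was clear of everything at hand-in. `job_done` gives no verdict, so these results are from my own depth checks after each placing:

| Vessel | Place | Offset from centre | Top height (measured / expected) |
|---|---|---|---|
| Small dish | stage ring | about 1 mm | 19.1 / 19 mm |
| Chambered slide | free bay | about 1 mm, yaw within 1° of the bay | 17.2 / 17 mm |
| Medium dish | dark box | about 1 mm | 18.1 / 18 mm |
| Large dish | aluminium plate | about 5 mm, wholly on the plate | 56.1 / 56 mm |

- **Bystanders:** in the last top view the oil bottle, marker, red dishes and turquoise dish looked undisturbed. I did not measure them.
- **Disagreements:**
  - The gripper opening read 1–2.5 mm less than each vessel's width. Wrist-camera depth showed the three dishes and the slide held level (tilt about 0.02 rad or less), so I carried on.
  - After the small dish was placed, the top-camera check was thrown off by the arm being in view, so I relied on the wrist camera.
  - My first circle fit for the medium dish was spoiled by a stray depth pixel. I fixed it before picking the dish up.
  - My first estimate of the warming plate's centre was about 5 mm off, which is the large dish's offset.

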